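Clear the sharpening pile into its trays

TASK

The sharpening kit has been left piled up on the bench. Take the pile apart from the top down, one thing at a time, and put each thing the right way up, flat on the floor of the wooden tray made for it (the round tin in the round dish, each oblong thing lengthwise in the tray that matches its size), finishing both top pieces before the diamond plate and the stone case last. Set the things down rather than dropping them, and do not knock over or shift the oil bottle.

Things in the scene. Friction and masses are not known exactly. Their poses are not given: they have to be found in the camera images.
- stone_box: closed dark-wood case of the bench stone, a plain block 150 x 64 x 34 mm (x, y, z), 0.3 to 0.65 kg, at the bottom of the pile on the bench; origin at the centre of its underside, x along its length, z up
- diamond_plate: diamond sharpening plate, a black block with a steel top, 120 x 46 x 22 mm (x, y, z), 0.2 to 0.45 kg, lying on the stone case, nearly centred and parallel to it; origin at the centre of its underside, x along its length
- tin: closed round aluminium tin, 38 mm across, 26 mm high, about 70 g, standing on one end of the diamond plate (either end), about 31 mm from the plate's middle; origin at the centre of its underside, z up
- slip_stone: small grey slip stone, a block 50 x 22 x 20 mm (x, y, z), about 60 g, lying lengthwise on the other end of the diamond plate, about 31 mm from its middle, nearly parallel to it; origin at the centre of its underside, x along its length
- box_tray: largest shallow wooden tray, for the stone case, fixed to the bench: outside 176 x 90 mm (x, y), inside 168 x 82 mm, floor 4 mm above the bench, rim top 10 mm above the bench; origin at the centre of its underside, x along its length
- plate_tray: middle-sized shallow wooden tray, for the diamond plate, fixed to the bench: outside 146 x 72 mm (x, y), inside 138 x 64 mm, floor 4 mm and rim top 10 mm above the bench; origin at the centre of its underside, x along its length
- slip_tray: smallest shallow wooden tray, for the slip stone, fixed to the bench: outside 76 x 48 mm (x, y), inside 68 x 40 mm, floor 4 mm and rim top 10 mm above the bench; origin at the centre of its underside, x along its length
- tin_dish: shallow round wooden dish, for the tin, fixed to the bench: outside 64 mm across, inside 56 mm, floor 4 mm and rim top 10 mm above the bench; origin at the centre of its underside
- oil_bottle: small amber glass oil bottle standing loose on the bench at the left, 42 mm across, 105 mm high; origin at the centre of its underside; not to be moved or tipped

How it is judged:
By the outcome, as a careful person would: the job done as asked, in the order asked, and still so for the second after the job is handed in, with the robot touching nothing.
It also fails if it takes over 109 s, if anything falls off the work surface, if the arm or the gripper's body presses on something with over 40 N, if the wrist force passes 120 N, or if a joint passes its speed limit or range.

ROBOT

A 6-joint arm with a two-finger parallel gripper is mounted at the origin on the work surface. World frame = base frame: x ahead of the robot, y to its left, z up, the work surface at z = 0. Lengths are in m, angles in rad, forces in N, time in s.
With the tool pointing down it reaches from about 0.25 to 0.725 m from the base axis. Payload 4 kg.
Tool frame: the origin (TCP) lies midway between the tips of the shut fingers; the grasp point (between the pads) lies 19 mm behind it; z points along the fingers, y is the line along which they close (so a half turn about z gives the same grasp; the last joint's range is limited). The gripper opens to 85 mm and grips with 20 to 120 N. Pads are 22 mm wide; open, the fingers measure 114 mm over their backs; the gripper's body (76 mm by 85 mm) begins 54 mm behind the grasp point. The pads swing forward as they close: fully open they stand 13 mm farther back than shut.
Start: joints at [1.323, 0.241, 0.005, 1.335, 0, 1.571], TCP at [0.123, 0.485, 0.231] pointing down, gripper open.
Joint ranges: [-2.72, 2.72], [-1.05, 1.87], [-1.09, 1.28], [-1.99, 2.15], [-1.42, 1.44], [-3.14, 3.14]. Speed limits (rad/s): [2.79, 2.79, 3.14, 3.14, 3.14, 3.14].

INTERFACE

Orientations are given as a rotation vector (axis times angle).
In Python, from bench import robot, cams gives the robot as it stands. The module is installed in compiled form; this text tells all that it offers.
- The arm moves only by the tool send_rows, never from a script. Its argument "moves" is a list of rows, each a list of 6 numbers: the shift along the tool's x, y, z in m, then the turn, a rotation vector about the tool's x, y, z in degrees. In form: [[tx, ty, tz, rx, ry, rz], ...]. A call has 1 to 20 rows; each row is the pose to reach, as a shift and turn from the pose commanded when the call began, along the tool's axes at that moment; what a row does not reach only later rows make up. A row lasts 1/10 s, in which the tool goes at most 50 mm and 8.59 degrees, less where a joint would pass 70% of its speed; a pose out of reach is approached as far as the arm can. A call with a gripper value outside its range is refused whole. "claw" is the finger opening in m, from 0 to 0.0854, set as the call begins (left out, the last holds). The fingers move at their own pace and stop on an object; the grip force is fixed at half the most. Time passes only in rows, so rows that repeat a pose let the fingers close. It gives the time, the measured TCP pose, the force, the opening and the grip force at its end, in the units of the state.
- robot.get_obs(): the state, without advancing time (a new reading comes with each control period).
- cams.get_image(name): name is "scene" or "top" or "wrist"; returns the picture (400x640x3 uint8, red, green, blue); there is no depth.
- cams.camera_model(name): a dict with "mtx" (3x3 intrinsics, pixels), "pose" (4x4, takes a point from camera to world coordinates); the wrist camera has in their place "tool_from_camera" (4x4, takes a point from camera to tool coordinates, whose origin is the TCP and whose axes are the flange's). Camera axes: x right, y down, z forward; pixel columns grow to the right and rows downward; lengths in m; the calibration is good to about 2 mm. A picture is of the moment at which its call begins: read the wrist's pose just before it. camera_model takes no time and is no camera call.
- robot.sign_off(): hands the job in; it is judged then, once.
The state is a dict: "clock": time; "joint_positions": joint angles; "qd": joint speeds; "effort": joint torques, N m; "tcp_pos": TCP position; "tool_rot": TCP orientation; "wrist_force": force on the tool from outside, world axes, zero at the start; "wrist_torque": the same for the moment, N m; "finger_gap": finger opening in m; "finger_force": force on a finger pad.
Only numpy, scipy, OpenCV 4.12 (cv2) and the standard library are available. Lean on these libraries where they do the work, as an engineer would, in place of code of your own. Each camera call takes 0.05 s, during which the arm holds its last target. There are 200 camera calls.

## Working session

There is one attempt and no reset: what is moved stays moved. The work goes in short steps, Python scripts to look and compute and a tool call to move; the robot and the scene stay as the last step left them, time stands still between calls to the robot, and variables do not carry over. Pictures are saved under pics/ and viewed, at most 14 in all, crops included, and the job is handed in when it is done.

Besides the shell and the picture viewer there is one more tool, called after "Call:" by a JSON object that holds its "name" and its "arguments". send_rows: Moves the arm, as the interface text tells. Its arguments: {"type":"object","properties":{"moves":{"type":"array","items":{"type":"array","items":{"type":"number"}}},"claw":{"type":"number"}},"required":["moves"]}

```bash
mkdir -p pics
python3 - <<'E'
from bench import robot, cams
import cv2, numpy as np
np.set_printoptions(precision=4,suppress=True)
o=robot.get_obs(); print(o['clock'],o['tcp_pos'],o['tool_rot'],o['finger_gap'])
for n in ("scene","top"):
    cv2.imwrite(f"pics/{n}0.png",cams.get_image(n)[:,:,::-1])
    m=cams.camera_model(n); print(n,m['mtx'],m['pose'])
print(cams.camera_model("wrist"))
E
```

```text
0.0 [0.1225 0.4841 0.2304] [-0.3883 -3.1173  0.0033] 0.08527948590425888
scene [[401.9601   0.     316.4012]
 [  0.     401.9601 194.9685]
 [  0.       0.       1.    ]] [[-0.7237  0.4214 -0.5465  1.0355]
 [ 0.6901  0.4513 -0.5658  0.5256]
 [ 0.0083 -0.7866 -0.6174  0.6566]
 [ 0.      0.      0.      1.    ]]
top [[372.47     0.     315.737 ]
 [  0.     372.47   199.0634]
 [  0.       0.       1.    ]] [[-0.0067 -0.9842  0.1768  0.3509]
 [-0.9998  0.0033 -0.0198  0.0235]
 [ 0.0189 -0.1769 -0.984   1.0323]
 [ 0.      0.      0.      1.    ]]
{'mtx': array([[332.4275,   0.    , 318.7608],
       [  0.    , 332.4275, 201.6889],
       [  0.    ,   0.    ,   1.    ]]), 'tool_from_camera': array([[ 0.0004, -0.9449, -0.3272,  0.086 ],
       [ 1.    ,  0.0004,  0.    ,  0.0002],
       [ 0.0001, -0.3272,  0.9449, -0.1419],
       [ 0.    ,  0.    ,  0.    ,  1.    ]])}
```

View pics/top0.png

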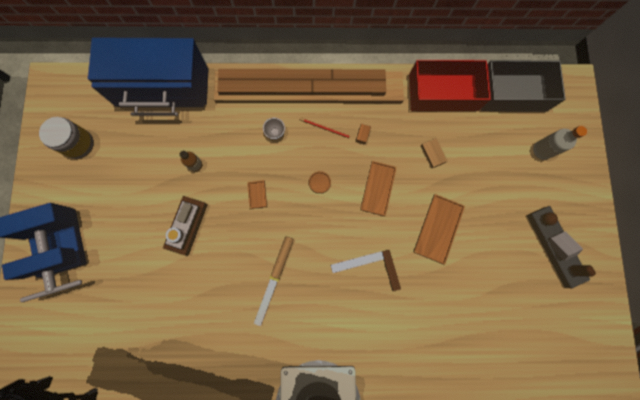

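View pics/scene0.png

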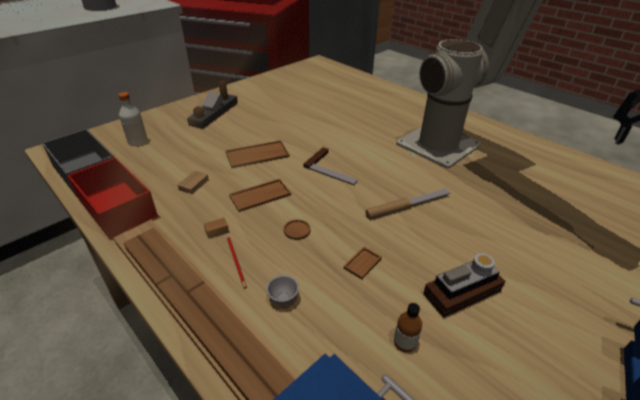

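The top view shows the pile at about (185,225), with the tin at (174,236) and the slip at (186,212). The slip tray is at (257,194), the dish at (319,182), the plate tray at (378,188), the box tray at (439,229) and the oil bottle at (190,160).

```bash
cat > h.py <<'E'
from bench import robot, cams
import cv2, numpy as np
from scipy.spatial.transform import Rotation as Ro
np.set_printoptions(precision=4,suppress=True)
def look(n):
    "picture, intrinsics, camera pose in world"
    o=robot.get_obs(); im=cams.get_image(n)[:,:,::-1].copy(); m=cams.camera_model(n)
    if n!='wrist': return im,m['mtx'],np.array(m['pose'])
    T=np.eye(4); T[:3,:3]=Ro.from_rotvec(o['tool_rot']).as_matrix(); T[:3,3]=o['tcp_pos']
    return im,m['mtx'],T@m['tool_from_camera']
def cast(px,z,K,P):
    px=np.atleast_2d(np.array(px,float)); d=np.c_[px,np.ones(len(px))]@np.linalg.inv(K).T@P[:3,:3].T
    return (P[:3,3]+d*((z-P[2,3])/d[:,2])[:,None])[:,:2]
def rect(cnt,z,K,P):
    "centre, (long,short) mm, long-axis angle deg of a contour cast onto height z"
    w=cast(cnt.reshape(-1,2),z,K,P).astype(np.float32)*1000
    (c,(a,b),t)=cv2.minAreaRect(w)
    if a<b: a,b,t=b,a,t+90
    return np.array(c)/1000,(round(a,1),round(b,1)),round((t+90)%180-90,1)
def rel(dx,dy):
    "world shift -> tool-axes shift"
    o=robot.get_obs(); return Ro.from_rotvec(o['tool_rot']).as_matrix().T@np.array([dx,dy,0])
E
python3 - <<'E'
from h import *
im,K,P=look('top')
hsv=cv2.cvtColor(im,cv2.COLOR_BGR2HSV)
for n,p in dict(slip=(257,194),dish=(319,182),plate=(378,188),box=(439,229),bench=(340,230),pile=(175,247),slipst=(185,212),tin=(174,236)).items(): print(n,hsv[p[1],p[0]])
roi=im[150:300,130:480]; cv2.imwrite('pics/t1.png',cv2.resize(roi[:,0:140],None,fx=5,fy=5,interpolation=2)[:600])
m=((hsv[...,0]<14)&(hsv[...,1]>110)&(hsv[...,2]>50)).astype(np.uint8)
m[:150]=0;m[290:]=0;m[:,:225]=0;m[:,480:]=0
for c in cv2.findContours(m,0,1)[0]:
    if cv2.contourArea(c)>100: print(c.reshape(-1,2).mean(0),rect(c,.01,K,P))
print('pile',cast([(186,212)],.076,K,P),cast([(174,236)],.082,K,P),'bottle',cast([(185,154),(195,168)],.0,K,P))
im,K,P=look('wrist'); cv2.imwrite('pics/w1.png',im)
E
```

```text
slip [ 14 168 150]
dish [ 13 168 149]
plate [ 13 166 149]
box [ 13 167 148]
bench [ 21 115 168]
pile [12 70 91]
slipst [ 18  63 117]
tin [ 20 172 166]
[390.5647 269.5882] (array([ 0.3395, -0.1987]), (101.8, 19.0), 14.5)
[440.715  227.6135] (array([ 0.45 , -0.338]), (168.7, 87.7), -22.2)
[256.8214 193.2262] (array([0.5498, 0.1665]), (71.1, 42.1), 4.7)
[319.7627 182.2712] (array([ 0.5827, -0.0074]), (53.9, 53.2), -36.8)
[378.0828 188.3034] (array([ 0.566 , -0.1723]), (141.0, 68.0), -14.2)
pile [[0.4899 0.3388]] [[0.4279 0.3636]] bottle [[0.6685 0.3758]
 [0.6272 0.3453]]
```

View pics/w1.png

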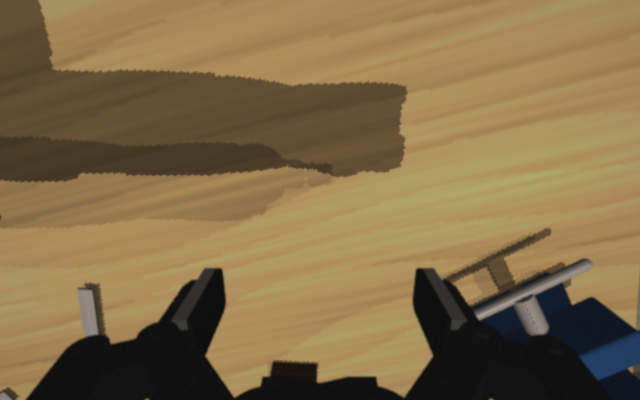

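The wrist view shows only bench, part of the vice at the right and the knife at the left; the pile is just off the bottom edge at (295,370). I'm moving over the pile.

Call:
{"name": "send_rows", "arguments": {"moves": [[-0.04, -0.005, 0, 0, 0, 1], [-0.08, -0.01, 0, 0, 0, 2], [-0.12, -0.015, 0, 0, 0, 3], [-0.16, -0.02, 0, 0, 0, 4], [-0.2, -0.026, 0, 0, 0, 5], [-0.24, -0.031, 0, 0, 0, 6], [-0.28, -0.036, 0, 0, 0, 7], [-0.32, -0.041, 0, 0, 0, 7.7], [-0.345, -0.044, 0, 0, 0, 7.7], [-0.36, -0.046, 0, 0, 0, 7.7], [-0.36, -0.046, 0, 0, 0, 7.7], [-0.36, -0.046, 0, 0, 0, 7.7]], "claw": 0.085}}

```text
clock: 1.4
tcp_pos: [0.4595, 0.352, 0.231]
tool_rot: [-0.596, -3.083, 0.001]
wrist_force: [0.8, 0.4, -0.7]
finger_gap: 0.0853
finger_force: 0.0
```

Run:
```python
from h import *
im,K,P=look('wrist'); cv2.imwrite('pics/w2.png',im); np.savez('w2.npz',im=im,K=K,P=P)
print(robot.get_obs()['tcp_pos'])
```

```text
[0.4592 0.3523 0.2312]
```

View pics/w2.png

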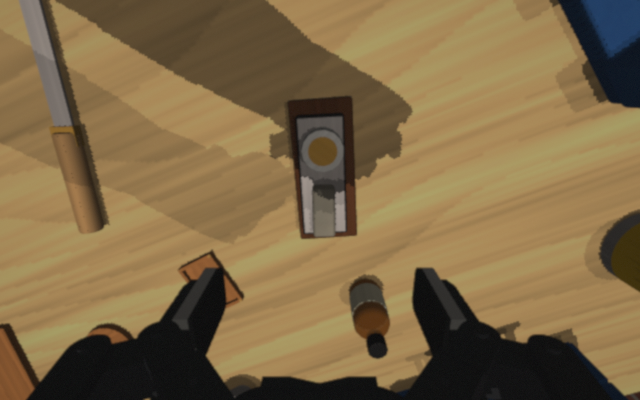

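The wrist view shows the whole pile: the case spans about (289–357, 97–238), the tin is centred near (322,150) and the slip near (324,208). The bottle is at (367,300), clear of the pile.

Run:
```python
from h import *
d=np.load('w2.npz'); im,K,P=d['im'],d['K'],d['P']
c=im[90:245,260:385]; cv2.imwrite('pics/c2.png',cv2.convertScaleAbs(cv2.resize(c,None,fx=3.8,fy=3.8,interpolation=0),alpha=1.6))
hsv=cv2.cvtColor(im,cv2.COLOR_BGR2HSV)
for y in (130,150,185,210,230): print(y,[tuple(int(v) for v in hsv[y,x]) for x in range(282,364,6)])
```

```text
130 [(19, 116, 156), (17, 117, 72), (13, 135, 34), (12, 29, 87), (15, 25, 82), (23, 20, 52), (17, 24, 73), (15, 23, 90), (23, 18, 56), (12, 29, 88), (13, 26, 68), (11, 150, 46), (17, 120, 85), (18, 119, 101)]
150 [(18, 119, 103), (18, 121, 97), (13, 131, 41), (12, 21, 62), (18, 26, 98), (19, 169, 95), (19, 172, 95), (18, 170, 96), (19, 171, 94), (17, 130, 100), (15, 21, 97), (13, 152, 47), (17, 121, 78), (17, 115, 95)]
185 [(18, 124, 138), (17, 121, 145), (18, 122, 136), (12, 59, 56), (12, 30, 155), (13, 31, 132), (18, 31, 41), (17, 43, 42), (26, 44, 41), (9, 31, 58), (12, 22, 58), (11, 164, 81), (15, 133, 71), (18, 123, 162)]
210 [(18, 122, 172), (18, 122, 171), (18, 121, 162), (11, 152, 67), (14, 31, 166), (14, 31, 106), (19, 53, 106), (20, 50, 101), (20, 53, 102), (12, 30, 146), (13, 29, 160), (12, 160, 78), (11, 157, 81), (20, 115, 171)]
230 [(17, 122, 170), (18, 122, 171), (19, 119, 172), (17, 125, 94), (13, 29, 156), (12, 30, 129), (20, 51, 119), (19, 53, 120), (19, 51, 125), (14, 32, 134), (12, 31, 142), (11, 154, 78), (11, 159, 80), (21, 111, 173)]
```

View pics/c2.png

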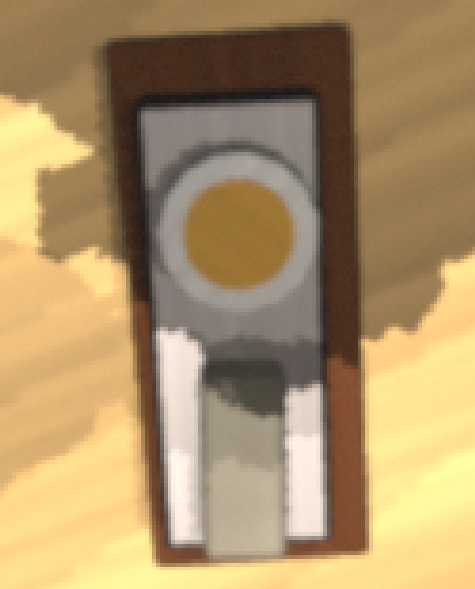

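The crop is clear: the tin's yellow disc is near crop (239,234), the slip's top spans (204–285, 375–558), and the plate's top corners are at (138,103), (318,98), (328,538) and (168,547).

Run:
```python
from h import *
d=np.load('w2.npz'); im,K,P=d['im'],d['K'],d['P']
f=lambda *a: np.array(a,float)/3.8+[260,90]
hsv=cv2.cvtColor(im,cv2.COLOR_BGR2HSV)
m=cv2.inRange(hsv,(15,150,60),(25,255,255)); m[:120]=0;m[180:]=0;m[:,:300]=0;m[:,345:]=0
ys,xs=np.nonzero(m); print('tin',cast([(xs.mean(),ys.mean())],.082,K,P),len(xs))
pl=f((138,103),(318,98),(328,538),(168,547))
r=rect(pl,.056,K,P); print('plate',r)
s=f((202,376),(283,376),(285,558),(206,558)); print('slip',rect(s,.076,K,P))
w=cast(s,.076,K,P); e=(w[2]+w[3])/2; v=(w[0]+w[1])/2-e; u=v/np.linalg.norm(v); print('slip from far end',e+u*.025,np.degrees(np.arctan2(*u[::-1]))-180)
b=f((107,42),(349,27),(366,550),(157,566)); print('box',rect(b,.034,K,P))
t=cast(f((107,42),(349,27)),.034,K,P);print(t.mean(0),np.linalg.norm(t[0]-t[1]))
o=robot.get_obs(); R=Ro.from_rotvec(o['tool_rot']).as_matrix(); print(o['tcp_pos'],R[:,0],R[:,1])
```

```text
tin [[0.4304 0.3669]] 569
plate (array([0.4599, 0.356 ]), (118.7, 43.9), -19.1)
slip (array([0.4881, 0.3462]), (49.4, 20.4), -21.0)
slip from far end [0.4876 0.3463] -20.673216940782055
box (array([0.461 , 0.3581]), (148.6, 62.2), -17.9)
[0.3906 0.3808] 0.062189119772927855
[0.4592 0.3523 0.2312] [-0.9283  0.3718  0.0009] [ 0.3718  0.9283 -0.0005]
```

Call:
{"name": "send_rows", "arguments": {"moves": [[-0.015, 0.003, 0.02, 0, 0, -1], [-0.029, 0.005, 0.05, 0, 0, -1], [-0.029, 0.005, 0.08, 0, 0, -1], [-0.029, 0.005, 0.11, 0, 0, -1], [-0.029, 0.005, 0.135, 0, 0, -1], [-0.029, 0.005, 0.155, 0, 0, -1], [-0.029, 0.005, 0.167, 0, 0, -1], [-0.029, 0.005, 0.167, 0, 0, -1]]}}

```text
clock: 2.25
tcp_pos: [0.4869, 0.3456, 0.0627]
tool_rot: [-0.566, -3.087, 0.004]
wrist_force: [-0.2, -0.1, 1.0]
finger_gap: 0.0846
finger_force: 0.0
```

Call:
{"name": "send_rows", "arguments": {"moves": [[0, 0, 0, 0, 0, 0], [0, 0, 0, 0, 0, 0], [0, 0, 0, 0, 0, 0], [0, 0, 0, 0, 0, 0], [0, 0, 0, 0, 0, 0], [0, 0, 0, 0, 0, 0], [0, 0, 0, 0, 0, 0], [0, 0, 0, 0, 0, 0]], "claw": 0}}

```text
clock: 3.05
tcp_pos: [0.4898, 0.346, 0.0654]
tool_rot: [0.57, 3.088, 0.002]
wrist_force: [-1.2, -0.9, 5.2]
finger_gap: 0.0202
finger_force: 60.3
```

Call:
{"name": "send_rows", "arguments": {"moves": [[0, 0, -0.01, 0, 0, 0], [0, 0, -0.03, 0, 0, 0], [0, 0, -0.06, 0, 0, 0], [0, 0, -0.09, 0, 0, 0], [-0.01, -0.015, -0.105, 0, 0, -3], [-0.03, -0.037, -0.11, 0, 0, -7], [-0.05, -0.06, -0.11, 0, 0, -11], [-0.07, -0.084, -0.11, 0, 0, -15], [-0.09, -0.108, -0.11, 0, 0, -19], [-0.108, -0.13, -0.11, 0, 0, -23], [-0.118, -0.142, -0.11, 0, 0, -25], [-0.122, -0.146, -0.11, 0, 0, -25.5], [-0.122, -0.146, -0.11, 0, 0, -25.5], [-0.122, -0.146, -0.11, 0, 0, -25.5]]}}

```text
clock: 4.45
tcp_pos: [0.5507, 0.1664, 0.1743]
tool_rot: [0.126, -3.139, -0.001]
wrist_force: [-0.7, 0.1, -0.4]
finger_gap: 0.02
finger_force: 59.6
```

Run:
```python
from h import *
im,K,P=look('wrist'); cv2.imwrite('pics/w3.png',im); np.savez('w3.npz',im=im,K=K,P=P)
o=robot.get_obs(); print(o['tcp_pos'],o['tool_rot'],o['finger_gap'])
hsv=cv2.cvtColor(im,cv2.COLOR_BGR2HSV)
m=((hsv[...,0]<16)&(hsv[...,1]>140)&(hsv[...,2]>40)).astype(np.uint8)
for c in cv2.findContours(m,0,1)[0]:
    if cv2.contourArea(c)>800: print(cv2.boundingRect(c),rect(c,.01,K,P))
```

```text
[0.5507 0.1667 0.1743] [ 0.1274 -3.1387 -0.0005] 0.020531836930512873
(7, 287, 48, 54) (array([ 0.7269, -0.1381]), (73.7, 43.6), -17.0)
(480, 278, 51, 48) (array([0.6688, 0.38  ]), (63.8, 47.1), 47.3)
(105, 168, 67, 62) (array([ 0.5826, -0.0063]), (63.5, 63.4), -7.2)
(293, 139, 52, 79) (array([0.5486, 0.1673]), (76.4, 47.5), 6.1)
(479, 0, 161, 195) (array([0.4603, 0.3716]), (159.5, 68.0), -17.7)
```

View pics/w3.png

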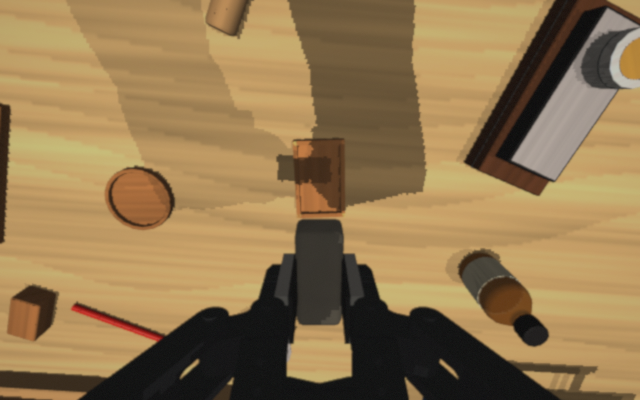

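The tray is sharp here, centred at about (319,178), and the slip is held level and centred. I'm lowering it.

Call:
{"name": "send_rows", "arguments": {"moves": [[0.002, 0.001, 0.02, 0, 0, -1.4], [0.002, 0.001, 0.05, 0, 0, -1.4], [0.002, 0.001, 0.08, 0, 0, -1.4], [0.002, 0.001, 0.11, 0, 0, -1.4], [0.002, 0.001, 0.135, 0, 0, -1.4], [0.002, 0.001, 0.15, 0, 0, -1.4], [0.002, 0.001, 0.157, 0, 0, -1.4], [0.002, 0.001, 0.159, 0, 0, -1.4], [0.002, 0.001, 0.159, 0, 0, -1.4]]}}

```text
clock: 5.4
tcp_pos: [0.5493, 0.1672, 0.0158]
tool_rot: [-0.166, 3.136, 0.0]
wrist_force: [0.6, -0.5, 0.8]
finger_gap: 0.0201
finger_force: 59.6
```

Call:
{"name": "send_rows", "arguments": {"moves": [[0, 0, 0.001, 0, 0, 0], [0, 0, 0.002, 0, 0, 0], [0, 0, 0.002, 0, 0, 0]]}}

```text
clock: 5.7
tcp_pos: [0.5493, 0.1667, 0.0139]
tool_rot: [-0.164, 3.136, 0.0]
wrist_force: [-0.2, -0.3, -1.0]
finger_gap: 0.0204
finger_force: 59.6
```

Call:
{"name": "send_rows", "arguments": {"moves": [[0, 0, 0.001, 0, 0, 0], [0, 0, 0.001, 0, 0, 0], [0, 0, 0.001, 0, 0, 0]]}}

```text
clock: 6.0
tcp_pos: [0.5494, 0.1666, 0.0134]
tool_rot: [-0.164, 3.136, 0.0]
wrist_force: [-1.9, 0.1, 6.5]
finger_gap: 0.0199
finger_force: 60.3
```

Call:
{"name": "send_rows", "arguments": {"moves": [[0, 0, 0.0007, 0, 0, 0], [0, 0, 0.0007, 0, 0, 0], [0, 0, 0.0007, 0, 0, 0]]}}

```text
clock: 6.3
tcp_pos: [0.5494, 0.1666, 0.0134]
tool_rot: [-0.164, 3.136, 0.001]
wrist_force: [-4.1, -1.6, 9.5]
finger_gap: 0.0203
finger_force: 60.9
```

Call:
{"name": "send_rows", "arguments": {"moves": [[0, 0, 0, 0, 0, 0], [0, 0, 0, 0, 0, 0], [0, 0, 0, 0, 0, 0], [0, 0, 0, 0, 0, 0], [0, 0, 0, 0, 0, 0]], "claw": 0.085}}

```text
clock: 6.8
tcp_pos: [0.5488, 0.1665, 0.0113]
tool_rot: [0.164, -3.137, 0.0]
wrist_force: [-0.6, 0.6, 0.3]
finger_gap: 0.0851
finger_force: 0.0
```

Call:
{"name": "send_rows", "arguments": {"moves": [[0, 0, -0.01, 0, 0, 0], [0, 0, -0.03, 0, 0, 0], [0, 0, -0.06, 0, 0, 0], [0, 0, -0.1, 0, 0, 0], [0.005, 0.01, -0.14, 0, 0, 2], [0.02, 0.04, -0.158, 0, 0, 6], [0.035, 0.075, -0.158, 0, 0, 11], [0.05, 0.11, -0.158, 0, 0, 16], [0.065, 0.145, -0.158, 0, 0, 20], [0.08, 0.175, -0.158, 0, 0, 24], [0.09, 0.2, -0.158, 0, 0, 26], [0.097, 0.212, -0.158, 0, 0, 26], [0.097, 0.212, -0.158, 0, 0, 26], [0.097, 0.212, -0.158, 0, 0, 26]]}}

```text
clock: 8.2
tcp_pos: [0.4306, 0.3667, 0.1698]
tool_rot: [0.545, 3.093, -0.001]
wrist_force: [0.1, -0.7, -0.5]
finger_gap: 0.085
finger_force: 0.0
```

Run:
```python
from h import *
im,K,P=look('wrist'); cv2.imwrite('pics/w4.png',im); np.savez('w4.npz',im=im,K=K,P=P)
o=robot.get_obs(); R=Ro.from_rotvec(o['tool_rot']).as_matrix(); print(o['tcp_pos'],R[:,0],R[:,1])
hsv=cv2.cvtColor(im,cv2.COLOR_BGR2HSV)
m=cv2.inRange(hsv,(15,150,60),(25,255,255))
for c in cv2.findContours(m,0,1)[0]:
    if cv2.contourArea(c)>300:
        r=rect(c,.082,K,P); print(cv2.boundingRect(c),r,r[0]-o['tcp_pos'][:2],R.T@np.r_[r[0]-o['tcp_pos'][:2],0])
```

```text
[0.4309 0.3663 0.1698] [-0.9395  0.3427 -0.0005] [ 0.3427  0.9395 -0.0004]
(303, 195, 33, 30) (array([0.4305, 0.3669]), (23.2, 23.1), 23.8) [-0.0004  0.0006] [ 0.0005  0.0004 -0.    ]
```

View pics/w4.png

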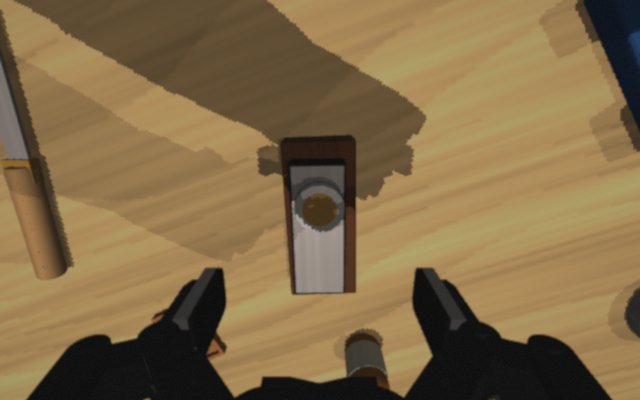

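The tin is directly under the gripper, with its disc at (319,210), and the plate and case sit undisturbed. I'm picking it up.

Call:
{"name": "send_rows", "arguments": {"moves": [[0, 0, 0.02, 0, 0, 0], [0, 0, 0.05, 0, 0, 0], [0, 0, 0.075, 0, 0, 0], [0, 0, 0.095, 0, 0, 0], [0, 0, 0.106, 0, 0, 0], [0, 0, 0.106, 0, 0, 0]]}}

```text
clock: 8.85
tcp_pos: [0.43, 0.3654, 0.062]
tool_rot: [-0.548, -3.091, 0.005]
wrist_force: [-1.4, 0.4, 0.1]
finger_gap: 0.0853
finger_force: 0.0
```

Call:
{"name": "send_rows", "arguments": {"moves": [[0, 0, 0, 0, 0, 0], [0, 0, 0, 0, 0, 0], [0, 0, 0, 0, 0, 0], [0, 0, 0, 0, 0, 0], [0, 0, 0, 0, 0, 0], [0, 0, 0, 0, 0, 0], [0, 0, 0, 0, 0, 0]], "claw": 0}}

```text
clock: 9.55
tcp_pos: [0.4312, 0.3681, 0.0651]
tool_rot: [0.545, 3.092, 0.003]
wrist_force: [0.4, -1.2, 6.4]
finger_gap: 0.0353
finger_force: 60.2
```

Call:
{"name": "send_rows", "arguments": {"moves": [[0, 0, -0.01, 0, 0, 0], [0, 0, -0.03, 0, 0, 0], [0, 0, -0.06, 0, 0, 0], [0, 0, -0.09, 0, 0, 0], [-0.01, -0.011, -0.105, 0, 0, 0], [-0.033, -0.036, -0.11, 0, 0, 0], [-0.06, -0.066, -0.11, 0, 0, 0], [-0.088, -0.097, -0.11, 0, 0, 0], [-0.116, -0.128, -0.11, 0, 0, 0], [-0.144, -0.159, -0.11, 0, 0, 0], [-0.172, -0.189, -0.11, 0, 0, 0], [-0.2, -0.22, -0.11, 0, 0, 0], [-0.228, -0.251, -0.11, 0, 0, 0], [-0.25, -0.275, -0.11, 0, 0, 0], [-0.264, -0.29, -0.11, 0, 0, 0], [-0.271, -0.298, -0.11, 0, 0, 0], [-0.271, -0.298, -0.11, 0, 0, 0], [-0.271, -0.298, -0.11, 0, 0, 0]]}}

```text
clock: 11.35
tcp_pos: [0.5826, -0.0046, 0.1735]
tool_rot: [-0.544, -3.093, -0.001]
wrist_force: [0.1, -0.1, -0.8]
finger_gap: 0.0346
finger_force: 59.9
```

Run:
```python
from h import *
im,K,P=look('wrist'); cv2.imwrite('pics/w5.png',im); np.savez('w5.npz',im=im,K=K,P=P)
o=robot.get_obs(); R=Ro.from_rotvec(o['tool_rot']).as_matrix(); print(o['tcp_pos'],R[:,0],R[:,1],o['finger_gap'])
hsv=cv2.cvtColor(im,cv2.COLOR_BGR2HSV)
m=((hsv[...,0]<16)&(hsv[...,1]>140)&(hsv[...,2]>40)).astype(np.uint8)
for c in cv2.findContours(m,0,1)[0]:
    if cv2.contourArea(c)>800:
        r=rect(c,.01,K,P); print(cv2.boundingRect(c),r,R.T@np.r_[r[0]-o['tcp_pos'][:2],0])
```

```text
[ 0.5825 -0.0043  0.1736] [-0.9402  0.3407  0.0008] [0.3407 0.9402 0.0002] 0.03481363940923695
(530, 338, 110, 62) (array([0.9194, 0.2124]), (122.4, 85.7), 89.4) [-0.2429  0.3185 -0.0001]
(283, 151, 66, 64) (array([ 0.5831, -0.0076]), (62.6, 61.1), -37.2) [-0.0016 -0.003  -0.    ]
(98, 147, 108, 141) (array([ 0.5657, -0.172 ]), (146.6, 75.0), -14.9) [-0.0413 -0.1634 -0.0001]
(450, 25, 80, 107) (array([0.5487, 0.166 ]), (76.4, 50.1), 6.7) [0.0898 0.1486 0.0001]
(0, 0, 44, 54) (array([ 0.3722, -0.1918]), (38.9, 21.6), 15.2) [ 0.1339 -0.248   0.    ]
```

View pics/w5.png

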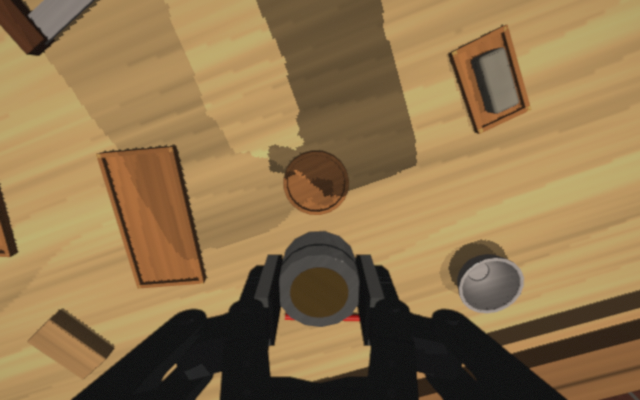

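The slip lies flat in its tray at (495,80), the dish is at (317,182), and the tin is held upright. I'm lowering the tin.

Call:
{"name": "send_rows", "arguments": {"moves": [[-0.001, -0.002, 0.02, 0, 0, 0], [-0.001, -0.002, 0.05, 0, 0, 0], [-0.001, -0.002, 0.08, 0, 0, 0], [-0.001, -0.002, 0.11, 0, 0, 0], [-0.001, -0.002, 0.135, 0, 0, 0], [-0.001, -0.002, 0.15, 0, 0, 0], [-0.001, -0.002, 0.157, 0, 0, 0], [-0.001, -0.002, 0.159, 0, 0, 0], [-0.001, -0.002, 0.16, 0, 0, 0], [-0.001, -0.002, 0.161, 0, 0, 0], [-0.001, -0.002, 0.161, 0, 0, 0]]}}

```text
clock: 12.5
tcp_pos: [0.584, -0.0076, 0.0136]
tool_rot: [0.545, 3.092, 0.0]
wrist_force: [-0.2, 0.8, -1.3]
finger_gap: 0.0346
finger_force: 59.9
```

Call:
{"name": "send_rows", "arguments": {"moves": [[0, 0, 0.001, 0, 0, 0], [0, 0, 0.001, 0, 0, 0], [0, 0, 0.001, 0, 0, 0]]}}

```text
clock: 12.8
tcp_pos: [0.5841, -0.0077, 0.0132]
tool_rot: [0.545, 3.092, 0.001]
wrist_force: [-2.0, 0.4, 4.3]
finger_gap: 0.0349
finger_force: 60.5
```

Call:
{"name": "send_rows", "arguments": {"moves": [[0, 0, 0, 0, 0, 0], [0, 0, 0, 0, 0, 0], [0, 0, 0, 0, 0, 0], [0, 0, 0, 0, 0, 0], [0, 0, 0, 0, 0, 0]], "claw": 0.085}}

```text
clock: 13.3
tcp_pos: [0.5833, -0.0077, 0.0115]
tool_rot: [-0.545, -3.094, 0.0]
wrist_force: [-0.1, -0.0, 0.3]
finger_gap: 0.0848
finger_force: 0.0
```

Call:
{"name": "send_rows", "arguments": {"moves": [[0, 0, -0.01, 0, 0, 0], [0, 0, -0.03, 0, 0, 0], [0, 0, -0.06, 0, 0, 0], [0, 0, -0.1, 0, 0, 0], [0.01, 0.012, -0.14, 0, 0, 0], [0.03, 0.037, -0.158, 0, 0, 0], [0.055, 0.069, -0.158, 0, 0, 0], [0.08, 0.1, -0.158, 0, 0, 0], [0.105, 0.131, -0.158, 0, 0, 0], [0.13, 0.162, -0.158, 0, 0, 0], [0.155, 0.193, -0.158, 0, 0, 0], [0.18, 0.224, -0.158, 0, 0, 0], [0.205, 0.255, -0.158, 0, 0, 0], [0.225, 0.28, -0.158, 0, 0, 0], [0.236, 0.294, -0.158, 0, 0, 0], [0.241, 0.3, -0.158, 0, 0, 0], [0.241, 0.3, -0.158, 0, 0, 0], [0.241, 0.3, -0.158, 0, 0, 0]]}}

```text
clock: 15.1
tcp_pos: [0.4599, 0.3555, 0.1696]
tool_rot: [0.547, 3.093, -0.001]
wrist_force: [0.6, -0.1, -0.3]
finger_gap: 0.0851
finger_force: 0.0
```

Run:
```python
from h import *
im,K,P=look('wrist'); cv2.imwrite('pics/w6.png',im); np.savez('w6.npz',im=im,K=K,P=P)
o=robot.get_obs(); R=Ro.from_rotvec(o['tool_rot']).as_matrix(); print(o['tcp_pos'],R[:,0],R[:,1])
hsv=cv2.cvtColor(im,cv2.COLOR_BGR2HSV)
m=((hsv[...,1]<60)&(hsv[...,2]>60)).astype(np.uint8); m=cv2.morphologyEx(m,2,np.ones((3,3)))
for c in cv2.findContours(m,0,1)[0]:
    if cv2.contourArea(c)>1500:
        r=rect(c,.056,K,P); print(cv2.boundingRect(c),r,R.T@np.r_[r[0]-o['tcp_pos'][:2],0])
```

```text
[0.46   0.3553 0.1696] [-0.9391  0.3437 -0.0002] [ 0.3437  0.9391 -0.0006]
(290, 125, 56, 138) (array([0.4597, 0.355 ]), (116.8, 43.5), -18.6) [ 0.0002 -0.0004  0.    ]
```

View pics/w6.png

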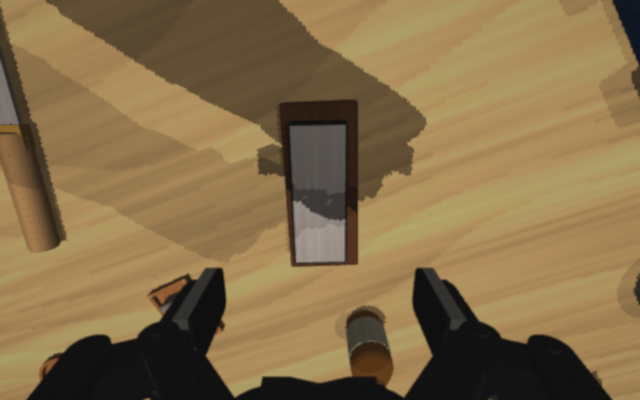

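The plate lies alone on the case, with its steel top at (318,194) and directly under the gripper. I'm grasping it.

Call:
{"name": "send_rows", "arguments": {"moves": [[0, 0, 0.02, 0, 0, -1.4], [0, 0, 0.05, 0, 0, -1.4], [0, 0, 0.08, 0, 0, -1.4], [0, 0, 0.105, 0, 0, -1.4], [0, 0, 0.12, 0, 0, -1.4], [0, 0, 0.129, 0, 0, -1.4], [0, 0, 0.129, 0, 0, -1.4]]}}

```text
clock: 15.85
tcp_pos: [0.4592, 0.3551, 0.0394]
tool_rot: [-0.51, -3.098, 0.003]
wrist_force: [0.2, 0.1, 0.1]
finger_gap: 0.0852
finger_force: 0.0
```

Call:
{"name": "send_rows", "arguments": {"moves": [[0, 0, 0, 0, 0, 0], [0, 0, 0, 0, 0, 0], [0, 0, 0, 0, 0, 0], [0, 0, 0, 0, 0, 0], [0, 0, 0, 0, 0, 0], [0, 0, 0, 0, 0, 0], [0, 0, 0, 0, 0, 0]], "claw": 0}}

```text
clock: 16.55
tcp_pos: [0.4604, 0.3571, 0.0422]
tool_rot: [0.507, 3.098, 0.002]
wrist_force: [0.1, -2.0, 5.8]
finger_gap: 0.0445
finger_force: 64.4
```

Call:
{"name": "send_rows", "arguments": {"moves": [[0, 0, -0.005, 0, 0, 0], [0, 0, -0.02, 0, 0, 0], [0, 0, -0.045, 0, 0, 0], [0, 0, -0.075, 0, 0, 0], [0, 0, -0.105, 0, 0, 0], [-0.005, -0.009, -0.125, 0, 0, 0], [-0.015, -0.026, -0.135, 0, 0, 0], [-0.029, -0.05, -0.135, 0, 0, -0.5], [-0.045, -0.078, -0.135, 0, 0, -1], [-0.063, -0.109, -0.135, 0, 0, -1.5], [-0.081, -0.14, -0.135, 0, 0, -2], [-0.099, -0.171, -0.135, 0, 0, -2.5], [-0.117, -0.202, -0.135, 0, 0, -3], [-0.135, -0.233, -0.135, 0, 0, -3.5], [-0.153, -0.264, -0.135, 0, 0, -4], [-0.171, -0.295, -0.135, 0, 0, -4.3], [-0.189, -0.326, -0.135, 0, 0, -4.3], [-0.207, -0.357, -0.135, 0, 0, -4.3], [-0.223, -0.386, -0.135, 0, 0, -4.3], [-0.238, -0.412, -0.135, 0, 0, -4.3]]}}

```text
clock: 18.55
tcp_pos: [0.553, -0.1111, 0.1749]
tool_rot: [-0.392, -3.115, -0.0]
wrist_force: [0.3, -0.1, -2.8]
finger_gap: 0.0448
finger_force: 63.5
```

Call:
{"name": "send_rows", "arguments": {"moves": [[-0.013, -0.022, 0, 0, 0, 0], [-0.023, -0.039, 0, 0, 0, 0], [-0.029, -0.049, 0, 0, 0, 0], [-0.031, -0.052, 0, 0, 0, 0], [-0.031, -0.052, 0, 0, 0, 0], [-0.031, -0.052, 0, 0, 0, 0]]}}

```text
clock: 19.15
tcp_pos: [0.5705, -0.1667, 0.1754]
tool_rot: [-0.389, -3.117, -0.001]
wrist_force: [0.5, 0.6, -3.4]
finger_gap: 0.0445
finger_force: 63.4
```

```bash
cat > tray.py <<'E'
import sys
from h import *
im,K,P=look('wrist'); cv2.imwrite(sys.argv[1],im)
o=robot.get_obs(); R=Ro.from_rotvec(o['tool_rot']).as_matrix(); print(o['tcp_pos'],np.degrees(np.arctan2(R[1,0],R[0,0])),R[:,1],o['finger_gap'])
hsv=cv2.cvtColor(im,cv2.COLOR_BGR2HSV)
m=((hsv[...,0]<16)&(hsv[...,1]>140)&(hsv[...,2]>40)).astype(np.uint8)
for c in cv2.findContours(m,0,1)[0]:
    if cv2.contourArea(c)>800:
        r=rect(c,.01,K,P); print(cv2.boundingRect(c),r,R.T@np.r_[r[0]-o['tcp_pos'][:2],0])
E
python3 tray.py pics/w7.png
```

```text
[ 0.5706 -0.1666  0.1756] 165.78219816974993 [0.2456 0.9694 0.0004] 0.0442756365285245
(554, 365, 86, 35) (array([0.907 , 0.0972]), (101.3, 57.6), 89.5) [-0.2613  0.3383 -0.    ]
(415, 287, 127, 21) (array([ 0.739 , -0.0303]), (142.0, 10.0), 68.8) [-0.1298  0.1735 -0.    ]
(451, 120, 70, 67) (array([ 0.5811, -0.0119]), (62.2, 59.2), -35.5) [0.0278 0.1525 0.0001]
(270, 99, 81, 50) (array([ 0.5162, -0.161 ]), (71.7, 43.4), 75.8) [ 0.0541 -0.008   0.    ]
(35, 0, 119, 201) (array([ 0.452 , -0.3377]), (173.7, 93.5), -22.8) [ 0.0729 -0.195  -0.    ]
```

View pics/w7.png

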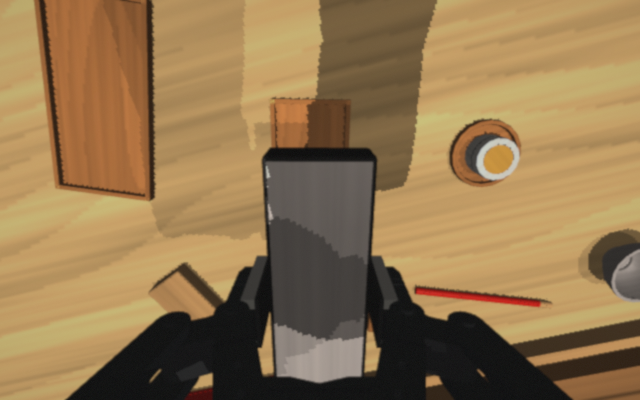

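The plate hangs level and centred in the grip, with the near end of its tray visible at rows 98–148, columns 271–350. The tin sits well inside its dish at (490,155). I'm correcting sideways by 7 mm and lowering.

Call:
{"name": "send_rows", "arguments": {"moves": [[0.001, -0.002, 0.01, 0, 0, 0], [0.002, -0.005, 0.03, 0, 0, 0], [0.003, -0.007, 0.055, 0, 0, 0], [0.003, -0.007, 0.08, 0, 0, 0], [0.003, -0.007, 0.105, 0, 0, 0], [0.003, -0.007, 0.125, 0, 0, 0], [0.003, -0.007, 0.14, 0, 0, 0], [0.003, -0.007, 0.148, 0, 0, 0], [0.003, -0.007, 0.15, 0, 0, 0], [0.003, -0.007, 0.15, 0, 0, 0]]}}

```text
clock: 20.2
tcp_pos: [0.5663, -0.1736, 0.0257]
tool_rot: [0.39, 3.117, -0.0]
wrist_force: [0.2, -0.2, -2.6]
finger_gap: 0.0443
finger_force: 63.4
```

Run:
```python
from h import *
for n in ('top','scene'):
    im,K,P=look(n)
    if n=='top': c=im[140:260,320:440]
    else: c=im[130:250,190:340]
    cv2.imwrite(f'pics/{n}8.png',cv2.resize(c,None,fx=4,fy=4,interpolation=2))
a=cv2.imread('pics/top8.png');b=cv2.imread('pics/scene8.png')[:,:]
cv2.imwrite('pics/j8.png',cv2.resize(np.hstack([a,b]),(800,356)))
o=robot.get_obs(); print(o['tcp_pos'],o['wrist_force'])
```

```text
[ 0.567  -0.174   0.0266] [-0.6384 -0.5281 -2.9553]
```

View pics/j8.png

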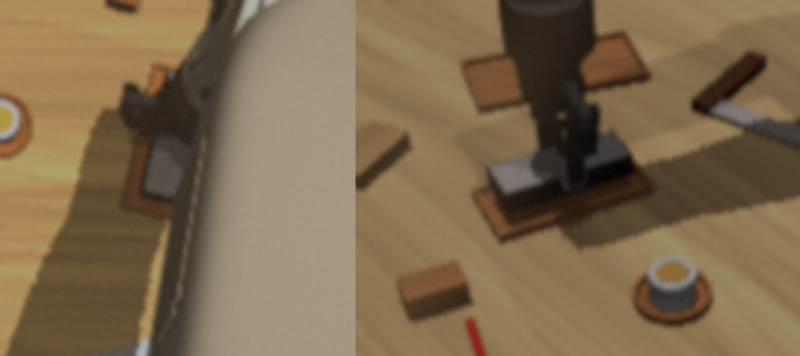

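The plate hovers just above its tray, parallel to it and inside the rim. I'm setting it down.

Call:
{"name": "send_rows", "arguments": {"moves": [[0, 0.001, 0.005, 0, 0, 0], [0, 0.001, 0.009, 0, 0, 0], [0, 0.001, 0.012, 0, 0, 0], [0, 0.001, 0.013, 0, 0, 0], [0, 0.001, 0.014, 0, 0, 0], [0, 0.001, 0.014, 0, 0, 0]]}}

```text
clock: 20.9
tcp_pos: [0.566, -0.1727, 0.0122]
tool_rot: [-0.391, -3.117, -0.0]
wrist_force: [-3.7, 1.0, 2.9]
finger_gap: 0.0443
finger_force: 64.2
```

Call:
{"name": "send_rows", "arguments": {"moves": [[0, 0, 0.001, 0, 0, 0], [0, 0, 0.001, 0, 0, 0], [0, 0, 0.001, 0, 0, 0]]}}

```text
clock: 21.2
tcp_pos: [0.566, -0.1727, 0.0122]
tool_rot: [-0.391, -3.117, -0.0]
wrist_force: [-5.8, 1.0, 9.0]
finger_gap: 0.0444
finger_force: 64.9
```

Call:
{"name": "send_rows", "arguments": {"moves": [[0, 0, 0, 0, 0, 0], [0, 0, 0, 0, 0, 0], [0, 0, 0, 0, 0, 0], [0, 0, 0, 0, 0, 0], [0, 0, 0, 0, 0, 0]], "claw": 0.085}}

```text
clock: 21.7
tcp_pos: [0.5665, -0.1729, 0.0104]
tool_rot: [0.391, 3.117, -0.0]
wrist_force: [0.2, -0.4, -0.5]
finger_gap: 0.0852
finger_force: 0.0
```

Call:
{"name": "send_rows", "arguments": {"moves": [[0, 0, -0.01, 0, 0, 0], [0, 0, -0.03, 0, 0, 0], [0, 0, -0.06, 0, 0, 0], [0, 0, -0.1, 0, 0, 0], [0.005, 0.012, -0.14, 0, 0, 0], [0.015, 0.033, -0.165, 0, 0, 0.5], [0.032, 0.067, -0.17, 0, 0, 1], [0.049, 0.102, -0.17, 0, 0, 1.5], [0.066, 0.138, -0.17, 0, 0, 2], [0.083, 0.173, -0.17, 0, 0, 2.5], [0.1, 0.209, -0.17, 0, 0, 3], [0.117, 0.244, -0.17, 0, 0, 3.7], [0.134, 0.28, -0.17, 0, 0, 3.7], [0.151, 0.315, -0.17, 0, 0, 3.7], [0.168, 0.351, -0.17, 0, 0, 3.7], [0.185, 0.386, -0.17, 0, 0, 3.7], [0.202, 0.421, -0.17, 0, 0, 3.7], [0.216, 0.45, -0.17, 0, 0, 3.7], [0.226, 0.471, -0.17, 0, 0, 3.7], [0.232, 0.485, -0.17, 0, 0, 3.7]]}}

```text
clock: 23.7
tcp_pos: [0.4608, 0.3563, 0.1813]
tool_rot: [0.488, 3.103, 0.001]
wrist_force: [0.4, -1.1, -1.2]
finger_gap: 0.0852
finger_force: 0.0
```

Call:
{"name": "send_rows", "arguments": {"moves": [[0, 0, 0, 0, 0, 0], [0, 0, 0, 0, 0, 0]]}}

```text
clock: 23.9
tcp_pos: [0.4615, 0.3538, 0.1807]
tool_rot: [0.492, 3.103, -0.001]
wrist_force: [0.1, -0.1, 0.7]
finger_gap: 0.085
finger_force: 0.0
```

Run:
```python
from h import *
im,K,P=look('wrist'); cv2.imwrite('pics/w9.png',im); np.savez('w9.npz',im=im,K=K,P=P)
o=robot.get_obs(); R=Ro.from_rotvec(o['tool_rot']).as_matrix(); print(o['tcp_pos'],np.degrees(np.arctan2(R[1,0],R[0,0])))
hsv=cv2.cvtColor(im,cv2.COLOR_BGR2HSV)
m=((hsv[...,0]<16)&(hsv[...,1]>120)&(hsv[...,2]<110)&(hsv[...,2]>20)).astype(np.uint8); m=cv2.morphologyEx(m,2,np.ones((3,3)))
for c in cv2.findContours(m,0,1)[0]:
    if cv2.contourArea(c)>3000:
        r=rect(c,.034,K,P); print(cv2.boundingRect(c),r,R.T@np.r_[r[0]-o['tcp_pos'][:2],0])
        w=R.T[:2,:2]@(cast(c.reshape(-1,2),.034,K,P)-o['tcp_pos'][:2]).T; print(w.min(1),w.max(1))
```

```text
[0.4616 0.3533 0.1807] 161.94293879047572
(285, 99, 76, 159) (array([0.4601, 0.3577]), (147.3, 62.7), -17.9) [ 0.0028  0.0037 -0.    ]
[-0.0709 -0.0278] [0.0764 0.035 ]
```

View pics/w9.png

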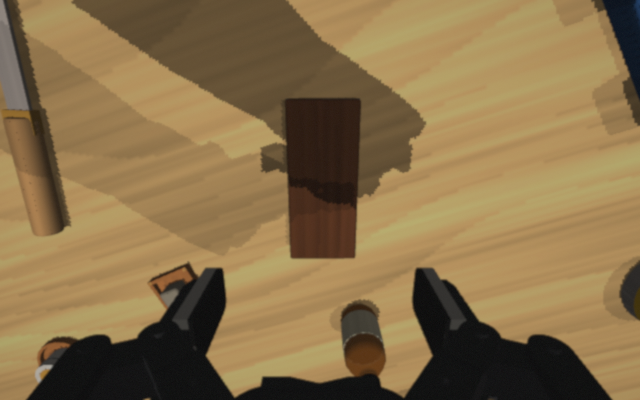

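The case is alone at (285–360, 99–258), and the bottle has not moved. I'm shifting 3–4 mm and grasping.

Call:
{"name": "send_rows", "arguments": {"moves": [[0.003, 0.004, 0.02, 0, 0, 0], [0.003, 0.004, 0.05, 0, 0, 0], [0.003, 0.004, 0.08, 0, 0, 0], [0.003, 0.004, 0.11, 0, 0, 0], [0.003, 0.004, 0.135, 0, 0, 0], [0.003, 0.004, 0.155, 0, 0, 0], [0.003, 0.004, 0.168, 0, 0, 0], [0.003, 0.004, 0.175, 0, 0, 0], [0.003, 0.004, 0.175, 0, 0, 0]]}}

```text
clock: 24.85
tcp_pos: [0.4598, 0.3583, 0.0051]
tool_rot: [-0.493, -3.102, 0.001]
wrist_force: [1.1, 1.0, 0.5]
finger_gap: 0.0851
finger_force: 0.0
```

Call:
{"name": "send_rows", "arguments": {"moves": [[0, 0, 0, 0, 0, 0], [0, 0, 0, 0, 0, 0], [0, 0, 0, 0, 0, 0], [0, 0, 0, 0, 0, 0], [0, 0, 0, 0, 0, 0], [0, 0, 0, 0, 0, 0]], "claw": 0}}

```text
clock: 25.45
tcp_pos: [0.4606, 0.3593, 0.0072]
tool_rot: [0.491, 3.101, 0.001]
wrist_force: [-1.2, -2.3, 5.9]
finger_gap: 0.0627
finger_force: 70.7
```

Call:
{"name": "send_rows", "arguments": {"moves": [[0, 0, -0.005, 0, 0, 0], [0, 0, -0.02, 0, 0, 0], [0, 0, -0.045, 0, 0, 0], [0, 0, -0.075, 0, 0, 0], [0, 0, -0.105, 0, 0, 0], [0, 0, -0.135, 0, 0, 0], [-0.002, -0.006, -0.155, 0, 0, 0], [-0.007, -0.021, -0.165, 0, 0, 0], [-0.014, -0.045, -0.165, 0, 0, 0], [-0.024, -0.076, -0.165, 0, 0, 0], [-0.034, -0.108, -0.165, 0, 0, 0], [-0.044, -0.141, -0.165, 0, 0, 0], [-0.054, -0.174, -0.165, 0, 0, 0], [-0.064, -0.207, -0.165, 0, 0, 0], [-0.075, -0.24, -0.165, 0, 0, 0], [-0.085, -0.273, -0.165, 0, 0, 0], [-0.095, -0.306, -0.165, 0, 0, 0], [-0.105, -0.339, -0.165, 0, 0, 0], [-0.116, -0.372, -0.165, 0, 0, 0], [-0.126, -0.405, -0.165, 0, 0, 0]]}}

```text
clock: 27.45
tcp_pos: [0.4525, -0.0666, 0.1693]
tool_rot: [-0.492, -3.1, 0.0]
wrist_force: [0.5, -0.1, -6.3]
finger_gap: 0.0626
finger_force: 69.3
```

Call:
{"name": "send_rows", "arguments": {"moves": [[-0.01, -0.032, 0, 0, 0, 0.5], [-0.02, -0.064, 0, 0, 0, 1], [-0.03, -0.097, 0, 0, 0, 1.5], [-0.04, -0.13, 0, 0, 0, 2], [-0.05, -0.162, 0, 0, 0, 2.5], [-0.06, -0.192, 0, 0, 0, 3], [-0.068, -0.219, 0, 0, 0, 3.5], [-0.075, -0.24, 0, 0, 0, 4], [-0.079, -0.253, 0, 0, 0, 4.5], [-0.081, -0.26, 0, 0, 0, 4.5], [-0.081, -0.26, 0, 0, 0, 4.5], [-0.081, -0.26, 0, 0, 0, 4.5]]}}

```text
clock: 28.65
tcp_pos: [0.4508, -0.3362, 0.1702]
tool_rot: [-0.612, -3.08, -0.002]
wrist_force: [0.3, -0.3, -6.3]
finger_gap: 0.0627
finger_force: 69.3
```

```bash
python3 tray.py pics/w10.png
```

```text
[ 0.451  -0.3361  0.1704] 157.57213268420506 [0.3815 0.9244 0.0007] 0.06242617614931548
(247, 324, 144, 64) (array([ 0.6419, -0.4145]), (161.7, 90.8), 67.4) [-0.2063  0.0003 -0.0002]
(563, 311, 43, 51) (array([ 0.7282, -0.1316]), (70.1, 47.1), -16.6) [-0.1782  0.2947  0.0001]
(27, 310, 39, 32) (array([ 0.488 , -0.6773]), (49.3, 35.1), -70.5) [-0.1644 -0.3014 -0.0004]
(474, 149, 85, 144) (array([ 0.5639, -0.1763]), (146.9, 74.2), -15.5) [-0.0434  0.1907  0.0001]
(280, 123, 129, 160) (array([ 0.4832, -0.326 ]), (163.2, 118.0), -22.4) [-0.0259  0.0216 -0.    ]
(229, 123, 54, 137) (array([ 0.4407, -0.3934]), (136.0, 48.1), -22.5) [-0.0123 -0.0569 -0.0001]
(264, 86, 103, 33) (array([ 0.3819, -0.3112]), (88.8, 26.7), 67.6) [ 0.0734 -0.0034  0.0001]
(414, 0, 55, 61) (array([ 0.3645, -0.1926]), (55.1, 21.3), 13.6) [0.1347 0.0997 0.0002]
```

View pics/w10.png

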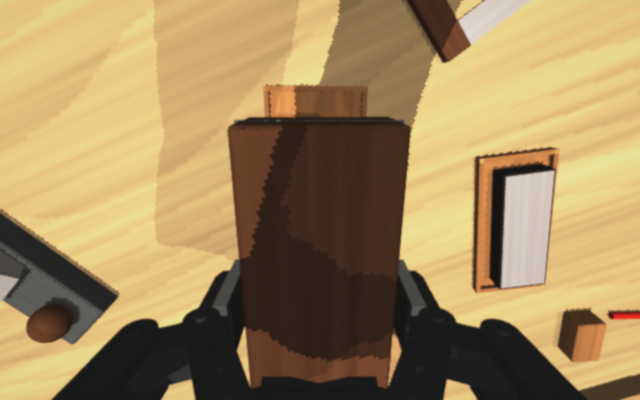

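The plate is seated in its tray at (515,220). The case is level, and the near end of its tray shows at rows 86–118, columns 264–367, aligned within about 3 mm. I'm lowering.

Call:
{"name": "send_rows", "arguments": {"moves": [[0, -0.001, 0.01, 0, 0, 0], [-0.001, -0.0025, 0.03, 0, 0, 0], [-0.001, -0.0025, 0.055, 0, 0, 0], [-0.001, -0.0025, 0.08, 0, 0, 0], [-0.001, -0.0025, 0.105, 0, 0, 0], [-0.001, -0.0025, 0.125, 0, 0, 0], [-0.001, -0.0025, 0.14, 0, 0, 0], [-0.001, -0.0025, 0.15, 0, 0, 0], [-0.001, -0.0025, 0.155, 0, 0, 0], [-0.001, -0.0025, 0.157, 0, 0, 0], [-0.001, -0.0025, 0.158, 0, 0, 0], [-0.001, -0.0025, 0.158, 0, 0, 0]]}}

```text
clock: 29.9
tcp_pos: [0.4517, -0.3403, 0.0133]
tool_rot: [0.612, 3.08, -0.001]
wrist_force: [-0.2, -0.5, -6.1]
finger_gap: 0.0632
finger_force: 69.3
```

Call:
{"name": "send_rows", "arguments": {"moves": [[0, 0, 0.001, 0, 0, 0], [0, 0, 0.0015, 0, 0, 0], [0, 0, 0.0015, 0, 0, 0]]}}

```text
clock: 30.2
tcp_pos: [0.4512, -0.3401, 0.0113]
tool_rot: [0.613, 3.081, -0.0]
wrist_force: [-0.1, 0.2, -5.7]
finger_gap: 0.063
finger_force: 69.3
```

Call:
{"name": "send_rows", "arguments": {"moves": [[0, 0, 0.001, 0, 0, 0], [0, 0, 0.001, 0, 0, 0], [0, 0, 0.001, 0, 0, 0]]}}

```text
clock: 30.5
tcp_pos: [0.4512, -0.3401, 0.0112]
tool_rot: [0.613, 3.08, -0.001]
wrist_force: [-2.8, 2.3, 6.1]
finger_gap: 0.0628
finger_force: 70.6
```

Call:
{"name": "send_rows", "arguments": {"moves": [[0, 0, 0.0008, 0, 0, 0], [0, 0, 0.0008, 0, 0, 0], [0, 0, 0.0008, 0, 0, 0]]}}

```text
clock: 30.8
tcp_pos: [0.4513, -0.3401, 0.0112]
tool_rot: [0.613, 3.08, -0.001]
wrist_force: [-5.0, 3.9, 10.7]
finger_gap: 0.0631
finger_force: 71.5
```

Call:
{"name": "send_rows", "arguments": {"moves": [[0, 0, 0, 0, 0, 0], [0, 0, 0, 0, 0, 0], [0, 0, 0, 0, 0, 0], [0, 0, 0, 0, 0, 0], [0, 0, 0, 0, 0, 0]], "claw": 0.085}}

```text
clock: 31.3
tcp_pos: [0.4512, -0.34, 0.0091]
tool_rot: [-0.613, -3.081, -0.0]
wrist_force: [-0.5, -0.5, -0.6]
finger_gap: 0.0849
finger_force: 0.0
```

Call:
{"name": "send_rows", "arguments": {"moves": [[0, 0, -0.01, 0, 0, 0], [0, 0, -0.03, 0, 0, 0], [0, 0, -0.06, 0, 0, 0], [0, 0, -0.1, 0, 0, 0], [0, 0, -0.14, 0, 0, 0], [0.01, 0, -0.18, 0, 0, 0], [0.03, 0, -0.21, 0, 0, 0], [0.05, 0, -0.22, 0, 0, 0], [0.07, 0, -0.22, 0, 0, 0], [0.07, 0, -0.22, 0, 0, 0], [0.07, 0, -0.22, 0, 0, 0]]}}

```text
clock: 32.4
tcp_pos: [0.3867, -0.3133, 0.2301]
tool_rot: [0.613, 3.08, -0.001]
wrist_force: [-0.2, -0.2, 0.0]
finger_gap: 0.0849
finger_force: 0.0
```

Run:
```python
from h import *
a=look('wrist')[0]; b=look('scene')[0]
cv2.imwrite('pics/fin.png',np.vstack([cv2.resize(a,(480,300)),cv2.resize(b[100:400,60:540],(480,300))]))
print(robot.get_obs()['tcp_pos'])
```

```text
[ 0.3871 -0.3134  0.2293]
```

View pics/fin.png

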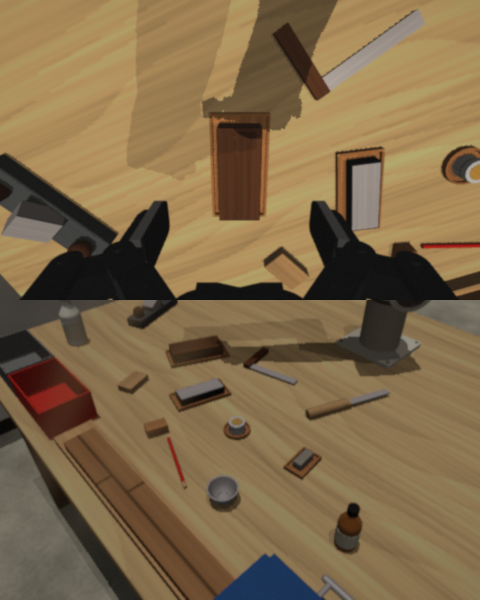

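All four things lie inside their trays: the case at (240,170), the plate at (363,190), the tin at (236,424) and the slip at (303,461). The bottle stands untouched at (348,527).

```bash
python3 -c "
from bench import robot
print(robot.sign_off())"
```

```text
the job is handed in; nothing more can be done
None
```

The job is handed in at about 32 s of the 109 s allowed: slip stone, tin, diamond plate and stone case were set down in that order, each flat in its own tray in the last pictures, and the oil bottle was not touched.

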